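# Count to the third gap of the divider rack and push the staple box in

## Robot

A 6-joint arm with a two-finger parallel gripper is mounted at the origin on the work surface; the furniture and walls round the work are solid. World frame = base frame: x ahead of the robot, y to its left, z up, the work surface at z = 0. Lengths are in mm, angles in rad, forces in N, time in s.
With the tool pointing down it reaches from about 400 to 825 mm from the base axis. Payload 7 kg.
Tool frame: the origin (TCP) lies at the very end of the fingers, on their centre line; the grasp point (between the pads) lies 19 mm behind it; z points along the fingers, y is the line along which they close (so a half turn about z gives the same grasp; the last joint's range is limited). The gripper opens to 85 mm and grips with 20 to 120 N. Pads are 22 mm wide; open, the fingers measure 114 mm over their backs; the gripper's body (76 mm by 85 mm) begins 54 mm behind the grasp point. The pads swing forward as they close: fully open they stand 13 mm farther back than shut.
Start: joints at [-0.858, 0.359, 0.012, 0, -1.224, -0.288], TCP at [278.165, -614.995, 231.302] pointing down, gripper open.
Joint ranges: [-3.07, 3.07], [-1.43, 2.12], [-1.02, 1.25], [-3.03, 1.67], [-3.05, -0], [-3.03, 3.03]. Speed limits (rad/s): [2.39, 2.39, 3.01, 3.14, 3.14, 3.14].

## Interface

Orientations are given as a unit quaternion [x, y, z, w].
In Python, from cell import robot, viewer, workorder gives the robot as it stands. The module is installed in compiled form; this text tells all that it offers.
- The arm moves only by the tool play_rows, never from a script. Its argument "commands" is a list of rows, each a list of 5 numbers: the closure in counts, from 0 (fully open) to 255 (shut), then the shift along the world's x, y, z in units of 30 mm (1.0 is 30 mm), then the turn about the world's z in units of 5 degrees (1.0 is 5 degrees). A call has 1 to 8 rows; each row shifts and turns the commanded pose from where the row before left it; what a row does not reach is not made up. A row lasts 1/12 s, in which the tool goes at most 41.7 mm and 7.16 degrees, less where a joint would pass 70% of its speed; a pose out of reach is approached as far as the arm can. A call is refused whole if a number of a shift passes 1 or a number of a turn 1, either way. A call with a gripper value outside its range is refused whole. The fingers move at their own pace and stop on an object; "newtons" is the grip in N (left out, the last holds). Time passes only in rows, so rows that do not move let the fingers close. It gives the time, the measured TCP pose, the force, the opening and the grip force at its end, in the units of the state.
- robot.get_obs(): the state, without advancing time (a new reading comes with each control period).
- viewer.read_camera(name): name is "side" or "top"; returns the picture (400x640x3 uint8, blue, green, red); there is no depth.
- viewer.get_calibration(name): a dict with "fov_y" (degrees; the focal length in pixels is half the picture's height over the tangent of half this angle, whatever the lens; pixels are square), "cx", "cy" (the principal point, pixels), "D" ([k1, k2, p1, p2, k3] as OpenCV has them; the pictures are not rectified), "rvec" (rotation vector, rad) and "tvec" (3), from world to camera coordinates, as OpenCV has them. Camera axes: x right, y down, z forward; pixel columns grow to the right and rows downward; lengths in mm; the calibration is good to about 2 mm. A picture is of the moment at which its call begins. get_calibration takes no time and is no camera call.
- workorder.job_done(): hands the job in; it is judged then, once.
Trained networks look in the newest picture that a camera, given by its name, has taken for a name from the list of things; names that differ only in an ending like _2 or _b are one class to them, and where a whole thing is asked for, a point or a joint stands for the part that bears it (a point fixed in the world has none). Each returns a list of dicts, best first, with "score" (0 to 1); they miss things now and then, are a little off and sometimes report something else, mostly with a low value. They report only what shows in the picture. A call takes as long as a camera call. They do not tell look-alikes from the thing itself.
- viewer.spot_in(camera, target): "pixel" ([column, row] in pixels, amid what is visible of it).
- viewer.cut_out(camera, target): "mask" (400x640 bool, what is visible of it) and "pixel" ([column, row] in pixels, amid what is visible of it).
The state is a dict: "t": time; "q": joint angles; "joint_vel": joint speeds; "tau": joint torques, N m; "position": TCP position; "ee_rot": TCP orientation; "ft_force": force on the tool from outside, world axes, zero at the start; "ft_torque": the same for the moment, N m; "gripper_width": finger opening in mm; "finger_force": force on a finger pad.
Only numpy, scipy, OpenCV 4.12 (cv2) and the standard library are available. Lean on these libraries where they do the work, as an engineer would, in place of code of your own. Each camera call takes 0.05 s, during which the arm holds its last target. There are 200 camera calls.

## Task

Run a fingertip lightly along the top of the divider rack's front rail, starting over the gap next to the tall end plate, and count the gaps: touch the rail over the first, the second and the third gap in turn and go no further. Then push the box of staples along the desk, lengthways, into that third gap until it is fully home against the rack's back wall, without ever lifting it off the desk. Leave the other things where they are.

Things in the scene. Friction and masses are not known exactly. Their poses are not given: they have to be found in the camera images.
- rack: Fixed grey divider rack, 386 mm wide: a back wall 42 mm high and seven upright plates forming six gaps in a row, open to the front, top and bottom (things in gaps stand on the desk). Origin: on the desk, mid-width; x points front to back (into the gaps, away from the robot), y left along the row, z up. Plate fronts at x = -30 mm, inner face of the back wall at x = +22 mm: gaps 52 mm deep.
- rail_mid (a point): Middle of the top face of the untouched front rail, 48 mm above the desk (rack x -23 mm). The rail is a flat metal bar 10 mm wide (rack x -28 to -18 mm), 5 mm thick, 390 mm long, along rack y over the fronts of all six gaps.
- index_rail (a joint): How far that rail is pressed down (m): 0 untouched, 0.006 at its stop. It is sprung and moves level as a whole: it yields at about 0.7 N, reaches the stop at about 2.5 N, and rises again by itself. Pressed or not, things up to 36 mm high pass under it.
- tall_end: End plate standing up to 86 mm (above 36 mm only its rear part, rack x -10 to +24 mm), 6 mm thick, 174 mm from the rack's middle, at the left end in some starts, at the right end in others. Gaps are counted from it: the first lies between it and the nearest divider. Origin: middle of its thickness, at desk level, at the rack's x; axes as the rack's.
- low_end: Upright plate of the rack, set across it from rack x -30 to +22 mm, 36 mm high, 6 mm thick: the end plate at the other end from the tall one. Origin: middle of its thickness, at desk level, at the rack's own x; axes as the rack's.
- staple_box: Closed card box of staples, 40 x 62 x 20 mm, 0.05 to 0.1 kg, loose, flat on the desk in front of the rack, roughly end-on to it. Origin: centre of its underside; its y axis is the 62 mm length, z up. Fully home in a gap, its leading end meets the back wall (centre at rack x = -9 mm) and its rear end still stands out 10 mm in front of the plates.
- eraser: Eraser, 21 x 52 x 13 mm, loose, lying in a gap of the rack. Bystander. Origin: centre of its underside.
- gauge_block: Steel block, 22 x 56 x 13 mm, loose, lying in a gap of the rack. Bystander. Origin: centre of its underside.
- vial_1: Small vial with a cap, 26 mm across, 52 mm high, loose, standing in front of the rack's left end. Bystander. Origin: centre of its underside.
- usb_stick: USB stick, 18 x 52 x 9 mm, loose, lying in front of the rack's right end. Bystander. Origin: near the centre of its underside.
- wood_stamp: Wooden hand stamp, 38 mm across, 76 mm high, loose, standing on the desk to the left of the rack. Bystander. Origin: centre of its underside.
- divider_1: Upright plate of the rack, set across it from rack x -30 to +22 mm, 35 mm high, 4 mm thick (6 mm at its rounded front edge): divider number 1 of five, numbered from the left end; the dividers are clipped at uneven spacing, so the gaps are about 44 to 62 mm wide. Origin: middle of its thickness, at desk level, at the rack's own x; axes as the rack's.
- divider_2: Upright plate of the rack, set across it from rack x -30 to +22 mm, 35 mm high, 4 mm thick (6 mm at its rounded front edge): divider number 2 of five, numbered from the left end; the dividers are clipped at uneven spacing, so the gaps are about 44 to 62 mm wide. Origin: middle of its thickness, at desk level, at the rack's own x; axes as the rack's.
- divider_3: Upright plate of the rack, set across it from rack x -30 to +22 mm, 35 mm high, 4 mm thick (6 mm at its rounded front edge): divider number 3 of five, numbered from the left end; the dividers are clipped at uneven spacing, so the gaps are about 44 to 62 mm wide. Origin: middle of its thickness, at desk level, at the rack's own x; axes as the rack's.
- divider_4: Upright plate of the rack, set across it from rack x -30 to +22 mm, 35 mm high, 4 mm thick (6 mm at its rounded front edge): divider number 4 of five, numbered from the left end; the dividers are clipped at uneven spacing, so the gaps are about 44 to 62 mm wide. Origin: middle of its thickness, at desk level, at the rack's own x; axes as the rack's.
- divider_5: Upright plate of the rack, set across it from rack x -30 to +22 mm, 35 mm high, 4 mm thick (6 mm at its rounded front edge): divider number 5 of five, numbered from the left end; the dividers are clipped at uneven spacing, so the gaps are about 44 to 62 mm wide. Origin: middle of its thickness, at desk level, at the rack's own x; axes as the rack's.
There are look-alikes about, which are no part of the job. What is shaped like the staple_box but black, turquoise or yellow is not meant.

How it is judged:
By the outcome, as a careful person would: the job done as asked, in the order asked, and still so for the second after the job is handed in, with the robot touching nothing.
It also fails if it takes over 72 s, if anything falls off the work surface, if the arm or the gripper's body presses on something with over 40 N, if the wrist force passes 120 N, or if a joint passes its speed limit or range.

## Working session

There is one attempt and no reset: what is moved stays moved. The work goes in short steps, Python scripts to look and compute and a tool call to move; the robot and the scene stay as the last step left them, time stands still between calls to the robot, and variables do not carry over. Pictures are saved under pics/ and viewed, at most 10 in all, crops included, and the job is handed in when it is done.

Besides the shell and the picture viewer there is one more tool, called after "Call:" by a JSON object that holds its "op" and its "data", one argument or row to a line. play_rows: Moves the arm, as the interface text tells. Its arguments: {"type":"object","properties":{"commands":{"type":"array"},"newtons":{"type":"number"}},"required":["commands"]}

```bash
mkdir -p pics; cat > h.py <<'E'
import numpy as np, cv2
from cell import robot, viewer, workorder
def cal(n):
    c=viewer.get_calibration(n); f=200/np.tan(np.radians(c["fov_y"])/2)
    K=np.array([[f,0,c["cx"]],[0,f,c["cy"]],[0,0,1.]])
    return K,np.array(c["D"],float),np.array(c["rvec"],float),np.array(c["tvec"],float)
def w(n,px,z):
    "pixels -> world at height z"
    K,D,r,t=cal(n); p=cv2.undistortPoints(np.array(px,float).reshape(-1,1,2),K,D).reshape(-1,2)
    R=cv2.Rodrigues(r)[0]; d=np.c_[p,np.ones(len(p))]@R; o=-R.T@t.ravel()
    return o+d*((z-o[2])/d[:,2])[:,None]
def p(n,X):
    K,D,r,t=cal(n); return cv2.projectPoints(np.array(X,float).reshape(-1,1,3),r,t,K,D)[0].reshape(-1,2)
def show(n,f,crop=None,s=1):
    im=viewer.read_camera(n)
    if crop: a,b,c,d=crop; im=im[b:d,a:c]
    cv2.imwrite("pics/"+f,cv2.resize(im,None,fx=s,fy=s,interpolation=cv2.INTER_CUBIC))
E
python3 - <<'E'
from h import *
show("top","t0.png",s=1.25); show("side","s0.png",s=1.25)
for t in ["staple_box","tall_end","low_end","rail_mid","vial_1","usb_stick","eraser","gauge_block"]:
  for c in ["top","side"]:
    print(t,c,[(np.round(d["pixel"]).tolist(),round(d["score"],2),np.round(w(c,d["pixel"],10)[0]).tolist()) for d in viewer.spot_in(c,t)[:5]])
o=robot.get_obs();print(o["t"],o["position"],o["ee_rot"],o["ft_force"])
for c in("top","side"):
  K,D,r,t=cal(c);print(c,(-cv2.Rodrigues(r)[0].T@t.ravel()).round())
E
```

```text
staple_box top [([399.0, 244.0], 0.97, [435.0, -194.0, 10.0]), ([366.0, 210.0], 0.78, [518.0, -119.0, 10.0]), ([290.0, 247.0], 0.73, [430.0, 65.0, 10.0]), ([358.0, 260.0], 0.64, [397.0, -96.0, 10.0])]
staple_box side [([346.0, 242.0], 0.73, [442.0, 53.0, 10.0]), ([344.0, 214.0], 0.69, [521.0, -111.0, 10.0]), ([384.0, 212.0], 0.66, [426.0, -182.0, 10.0]), ([381.0, 224.0], 0.64, [405.0, -96.0, 10.0])]
tall_end top [([297.0, 149.0], 0.58, [671.0, 49.0, 10.0])]
tall_end side [([316.0, 197.0], 0.45, [661.0, -205.0, 10.0])]
low_end top []
low_end side [([305.0, 228.0], 0.7, [567.0, 32.0, 10.0]), ([348.0, 188.0], 0.64, [607.0, -336.0, 10.0])]
rail_mid top [([373.0, 159.0], 0.82, [642.0, -137.0, 10.0])]
rail_mid side [([303.0, 201.0], 0.91, [675.0, -146.0, 10.0])]
vial_1 top [([287.0, 199.0], 0.59, [545.0, 73.0, 10.0])]
vial_1 side [([305.0, 232.0], 0.69, [557.0, 53.0, 10.0])]
usb_stick top [([450.0, 227.0], 0.51, [475.0, -315.0, 10.0])]
usb_stick side [([383.0, 199.0], 0.46, [468.0, -296.0, 10.0])]
eraser top [([364.0, 209.0], 0.45, [519.0, -113.0, 10.0])]
eraser side [([305.0, 231.0], 0.7, [558.0, 48.0, 10.0]), ([301.0, 217.0], 0.43, [614.0, -30.0, 10.0])]
gauge_block top [([428.0, 176.0], 0.56, [600.0, -270.0, 10.0])]
gauge_block side []
0.9 [ 278.1724417  -615.01396857  231.31738764] [-2.10797253e-01  9.77529804e-01 -2.04485772e-05  1.02169825e-05] [ 0.39238608 -0.88946027 -0.41381605]
top [404. -10. 936.]
side [120. 829. 414.]
```

View pics/t0.png

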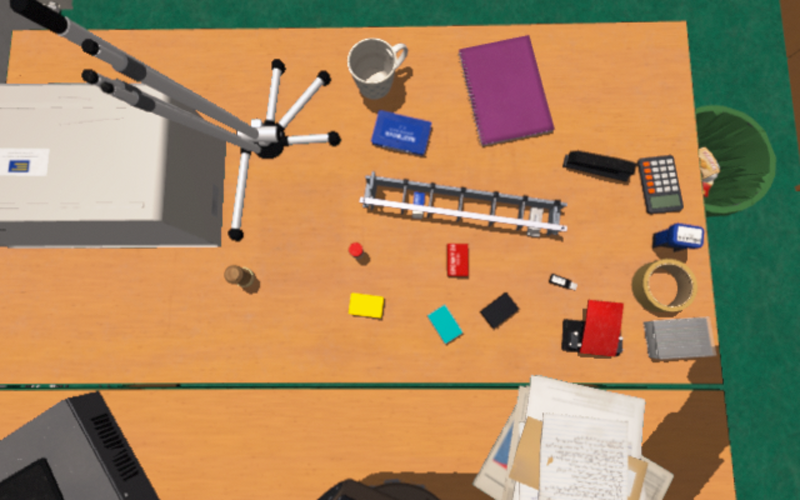

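View pics/s0.png

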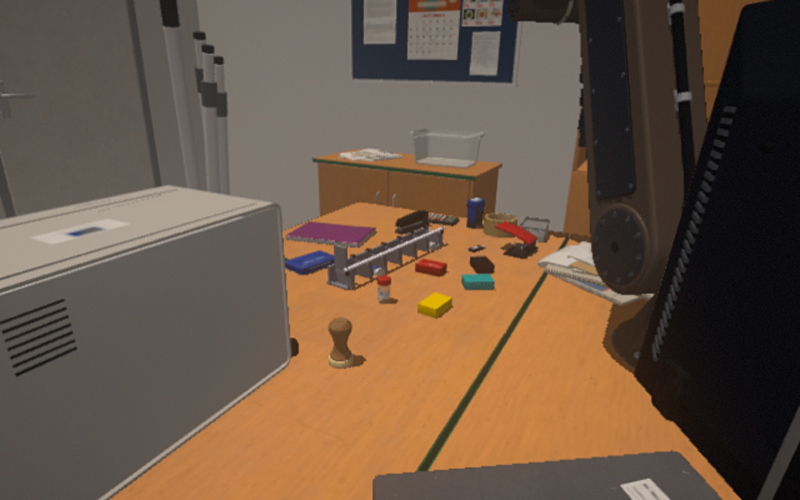

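```bash
python3 - <<'E'
from h import *
show("top","t1.png",(260,120,460,280),4)
E
```

```text
(no output)
```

View pics/t1.png

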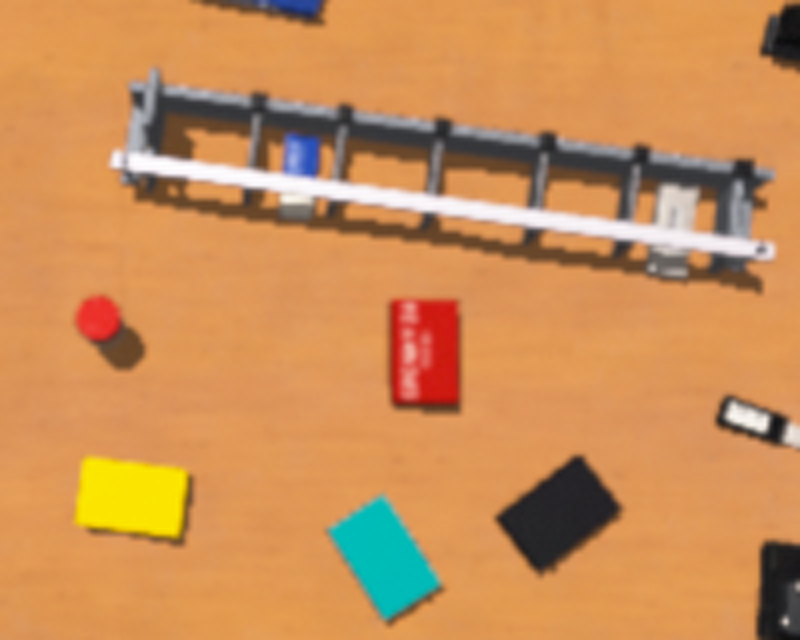

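Red box at full-frame pixel (366,210) is the staple box. The look-alikes are black (399,244), turquoise (358,260) and yellow (290,247). The tall end plate is at the left, crop (140,130). The third gap lies between dividers 2 and 3, crop (345..440, 165), and is empty. The eraser is in gap 2.

```bash
python3 - <<'E'
from h import *
f=lambda L:np.array(L,float)/4+[260,120]
ends=w("top",f([(113,160),(773,250)]),48); print("rail",ends.round(1),np.linalg.norm(ends[1]-ends[0]))
ms=viewer.cut_out("top","rail_mid")
m=ms[0]["mask"]; ys,xs=np.nonzero(m); print("mask",m.sum(),xs.min(),xs.max(),ys.min(),ys.max())
m0=ends.mean(0); yv=(ends[0]-ends[1]); yv/=np.linalg.norm(yv); xv=np.array([yv[1],-yv[0],0])
O=m0+23*xv; print("origin",O.round(1),"yaw",np.degrees(np.arctan2(xv[1],xv[0])).round(2))
def rk(P): d=P-O; return np.c_[d@xv,d@yv].round(1)
print("div backs (z35)",rk(w("top",f([(258,107),(346,120),(442,133),(547,147),(640,160)]),35)))
print("div mid (z35)",rk(w("top",f([(253,150),(341,163),(437,176),(540,190),(631,203)]),35)))
print("tall top",rk(w("top",f([(155,72),(148,150)]),86)))
box=w("top",f([(391,300),(459,301),(459,402),(392,401)]),20);print("box",box.round(1),rk(box))
c=box.mean(0);print(c,rk(c[None]))
e=box[0]+box[1]-box[2]-box[3];print("box yaw",np.degrees(np.arctan2(e[1],e[0])))
# second cue: side view/top masks
for c_,z in(("top",20),("side",12)):
  for d in viewer.cut_out(c_,"staple_box"):
    if abs(d["pixel"][0]-(366 if c_=="top" else 344))<6 and d["pixel"][1]<225:
      r=cv2.minAreaRect(np.argwhere(d["mask"])[:,::-1].astype(np.float32)); b=w(c_,cv2.boxPoints(r),z);print(c_,b.round(1).tolist(),rk(b.mean(0)[None]))
# reproject dividers hypotheses into side
for d in viewer.cut_out("side","rail_mid")[:1]:
  ys,xs=np.nonzero(d["mask"]);print("side rail",xs.min(),ys[xs==xs.min()].mean(),xs.max(),ys[xs==xs.max()].mean())
print(p("side",ends).round(1))
E
```

```text
rail [[ 632.6   67.5   48. ]
 [ 576.1 -316.2   48. ]] 387.8311011955325
mask 2046 287 453 141 187
origin [ 627.1 -127.7   48. ] yaw -8.38
div backs (z35) [[  24.7  113.9]
 [  24.    60.5]
 [  23.9    2.6]
 [  24.   -60.3]
 [  23.6 -115.6]]
div mid (z35) [[  -2.1  113.2]
 [  -2.7   60. ]
 [  -2.7    2.3]
 [  -2.7  -59.1]
 [  -3.2 -113.1]]
tall top [[ 22.1 173.4]
 [-23.7 170.4]]
box [[ 552.4  -97.7   20. ]
 [ 551.6 -138.3   20. ]
 [ 491.  -136.7   20. ]
 [ 491.7  -97.1   20. ]] [[ -78.3   18.8]
 [ -73.2  -21.4]
 [-133.4  -28.7]
 [-138.4   10.5]]
[ 521.69646366 -117.46567361   20.        ] [[-105.8   -5.2]]
box yaw -1.0176845779864234
top [[552.5, -93.5, 20.0], [552.3, -134.1, 20.0], [487.4, -132.5, 20.0], [487.6, -92.3, 20.0]] [[-108.2   -1.2]]
side [[543.1, -71.4, 12.0], [577.5, -160.7, 12.0], [498.2, -155.7, 12.0], [470.7, -69.4, 12.0]] [[-105.6   -2. ]]
side rail 261 220.5 355 182.5
[[276.2 214.5]
 [354.4 180.6]]
```

Call:
{"op": "play_rows", "data": {
  "commands": [
    [255,0.55,1,0,-0.3],
    [255,0.55,1,0,-0.3],
    [255,0.55,1,0,-0.3],
    [255,0.55,1,0,-0.3],
    [255,0.55,1,0,-0.3],
    [255,0.55,1,0,-0.3],
    [255,0.55,1,0,-0.3],
    [255,0.55,1,0,-0.3]
  ],
  "newtons": 20
}}

```text
t: 1.82
position: [410.7, -373.5, 231.6]
ee_rot: [-0.107, 0.994, -0.0, 0.0]
ft_force: [0.6, -1.1, -1.3]
gripper_width: -0.1
finger_force: 0.0
```

Call:
{"op": "play_rows", "data": {
  "commands": [
    [255,0.55,1,0,-0.3],
    [255,0.55,1,0,-0.3],
    [255,0.55,1,0,-0.3],
    [255,0.55,1,0,-0.3],
    [255,0.55,1,0,-0.3],
    [255,0.55,1,0,-0.3],
    [255,0.55,1,0,-0.3],
    [255,0.55,1,0,-0.3]
  ]
}}

```text
t: 2.48
position: [542.8, -133.3, 231.7]
ee_rot: [-0.002, 1.0, 0.0, 0.0]
ft_force: [0.2, -0.8, 0.3]
gripper_width: -0.2
finger_force: 0.0
```

Call:
{"op": "play_rows", "data": {
  "commands": [
    [255,0.55,1,-0.5,-0.4],
    [255,0.55,1,-0.5,-0.4],
    [255,0.55,1,-0.5,-0.4],
    [255,0.55,1,-0.5,-0.4],
    [255,0.5,1,-0.5,-0.1],
    [255,0,0,0,0],
    [255,0,0,0,0],
    [255,0,0,0,0]
  ]
}}

```text
t: 3.15
position: [623.1, 15.1, 156.1]
ee_rot: [0.071, 0.997, -0.0, -0.0]
ft_force: [-0.9, 0.3, 0.0]
gripper_width: 0.4
finger_force: 0.0
```

Call:
{"op": "play_rows", "data": {
  "commands": [
    [255,0,0,-0.8,0],
    [255,0,0,-0.8,0],
    [255,0,0,-0.8,0],
    [255,0,0,-0.6,0],
    [255,0,0,-0.3,0],
    [255,0,0,-0.1,0],
    [255,0,0,0,0],
    [255,0,0,0,0]
  ]
}}

```text
t: 3.82
position: [624.0, 14.8, 55.7]
ee_rot: [0.071, 0.997, 0.0, 0.001]
ft_force: [-0.2, -0.3, 0.0]
gripper_width: -0.3
finger_force: 0.0
```

```bash
python3 - <<'E'
from h import *
o=robot.get_obs();print(o["position"],o["ft_force"])
im=viewer.read_camera("side")[160:260,230:380]
show("side","s1.png",(230,150,390,250),5)
E
```

```text
[623.96756871  14.75492758  55.68667452] [-0.1853021  -0.25108001  0.02029058]
```

View pics/s1.png

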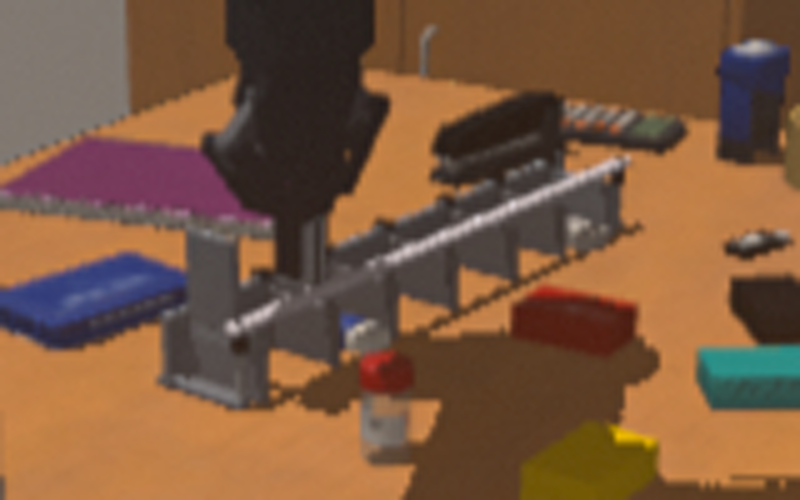

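The side crop shows the shut fingertips at (305,285), just above the rail over gap 1. The tall plate is at (210,310) and divider 1 is at (310,330).

Call:
{"op": "play_rows", "data": {
  "commands": [
    [255,0,0,-0.15,0],
    [255,0,0,-0.1,0],
    [255,0,0,-0.05,0],
    [255,0,0,-0.05,0],
    [255,0,0,0,0],
    [255,0,0,0,0]
  ]
}}

```text
t: 4.42
position: [623.4, 15.1, 43.9]
ee_rot: [0.071, 0.997, 0.0, 0.0]
ft_force: [-0.1, 0.9, 2.1]
gripper_width: 0.0
finger_force: 1.0
```

Call:
{"op": "play_rows", "data": {
  "commands": [
    [255,-0.04,-0.25,0.03,0],
    [255,-0.04,-0.25,0,0],
    [255,-0.04,-0.25,0,0],
    [255,-0.04,-0.25,0,0],
    [255,-0.04,-0.25,0,0],
    [255,-0.03,-0.25,0,0],
    [255,-0.03,-0.25,0,0],
    [255,0,0,0,0]
  ]
}}

```text
t: 5.08
position: [614.9, -39.2, 44.7]
ee_rot: [0.072, 0.997, -0.0, -0.0]
ft_force: [0.4, -1.4, 1.0]
gripper_width: 0.0
finger_force: 0.9
```

Call:
{"op": "play_rows", "data": {
  "commands": [
    [255,-0.04,-0.25,0,0],
    [255,-0.04,-0.25,0,0],
    [255,-0.04,-0.25,0,0],
    [255,-0.04,-0.25,0,0],
    [255,-0.04,-0.25,0,0],
    [255,-0.03,-0.25,0,0],
    [255,-0.03,-0.25,0,0],
    [255,0,0,0,0]
  ]
}}

```text
t: 5.75
position: [607.1, -91.6, 44.6]
ee_rot: [0.072, 0.997, -0.0, -0.0]
ft_force: [-0.5, -0.2, 2.1]
gripper_width: 0.1
finger_force: 0.9
```

Call:
{"op": "play_rows", "data": {
  "commands": [
    [255,0,0,0,0],
    [255,0,0,0,0],
    [255,0,0,0.3,0],
    [255,0,0,0.7,0],
    [255,0,0,0.7,0],
    [255,0,0,0,0]
  ]
}}

```text
t: 6.25
position: [610.1, -89.5, 100.3]
ee_rot: [0.07, 0.998, 0.0, 0.003]
ft_force: [0.8, 0.4, 0.9]
gripper_width: 0.4
finger_force: 0.0
```

Call:
{"op": "play_rows", "data": {
  "commands": [
    [255,-0.6,-0.6,0,0.4],
    [255,-0.8,-0.8,0,0.4],
    [255,-0.8,-0.8,0,0.4],
    [255,-0.7,-0.6,0,0.2],
    [255,-0.05,-0.05,-0.6,0],
    [255,0,0,-0.8,0],
    [255,0,0,-0.8,0],
    [255,0,0,-0.4,0]
  ]
}}

```text
t: 6.92
position: [517.7, -175.2, 15.8]
ee_rot: [0.01, 1.0, 0.0, -0.001]
ft_force: [0.2, -0.4, -0.1]
gripper_width: 0.0
finger_force: 0.0
```

Call:
{"op": "play_rows", "data": {
  "commands": [
    [255,0,0,-0.3,0],
    [255,0,0,-0.15,0],
    [255,0,0,0,0],
    [255,0,0,0,0]
  ]
}}

```text
t: 7.25
position: [519.6, -175.3, 4.7]
ee_rot: [0.01, 1.0, -0.0, 0.0]
ft_force: [-0.0, 0.6, 0.4]
gripper_width: -0.4
finger_force: 0.0
```

Call:
{"op": "play_rows", "data": {
  "commands": [
    [255,0,0.3,0.07,0],
    [255,0,0.25,0,0],
    [255,0,0.2,0,0],
    [255,0,0.2,0,0],
    [255,0.03,0.2,0,-0.2],
    [255,0.03,0.2,0,-0.3],
    [255,0.03,0.2,0,-0.3],
    [255,0,0,0,0]
  ]
}}

```text
t: 7.92
position: [522.1, -127.8, 6.6]
ee_rot: [0.045, 0.999, 0.0, 0.0]
ft_force: [-0.6, 0.6, 0.2]
gripper_width: -0.1
finger_force: 0.0
```

```bash
cat >> h.py <<'E'
O=np.array([627.1,-127.7,0]); a=np.radians(-8.38); xv=np.array([np.cos(a),np.sin(a),0]); yv=np.array([-np.sin(a),np.cos(a),0])
def rk(P): d=np.atleast_2d(P)-O; return np.c_[d@xv,d@yv].round(1)
def box():
    "red box in top picture, by colour; top face z=20"
    im=viewer.read_camera("top"); h=cv2.cvtColor(im,cv2.COLOR_BGR2HSV)
    m=(((h[...,0]<5)|(h[...,0]>174))&(h[...,1]>190)&(h[...,2]>110)).astype(np.uint8)
    m[:150]=0;m[240:]=0;m[:,:310]=0;m[:,420:]=0
    m=cv2.morphologyEx(m,cv2.MORPH_CLOSE,np.ones((5,5)))
    c=max(cv2.findContours(m,0,2)[0],key=cv2.contourArea)
    b=w("top",cv2.boxPoints(cv2.minAreaRect(c)),20)
    print("corners rack",rk(b).tolist(),"centre",rk(b.mean(0)),"world",b.mean(0).round(1))
E
python3 - <<'E'
from h import *
box(); o=robot.get_obs(); print(o["t"],o["position"],rk(o["position"]))
show("top","t2.png",(290,130,440,250),5)
E
```

```text
corners rack [[-126.6, 16.8], [-124.6, 2.7], [-131.7, 1.8], [-133.7, 15.9]] centre [[-129.2    9.3]] world [500.7 -99.7  20. ]
7.9667 [ 521.98170359 -128.18804731    6.55691828] [[-103.9  -15.8]]
```

View pics/t2.png

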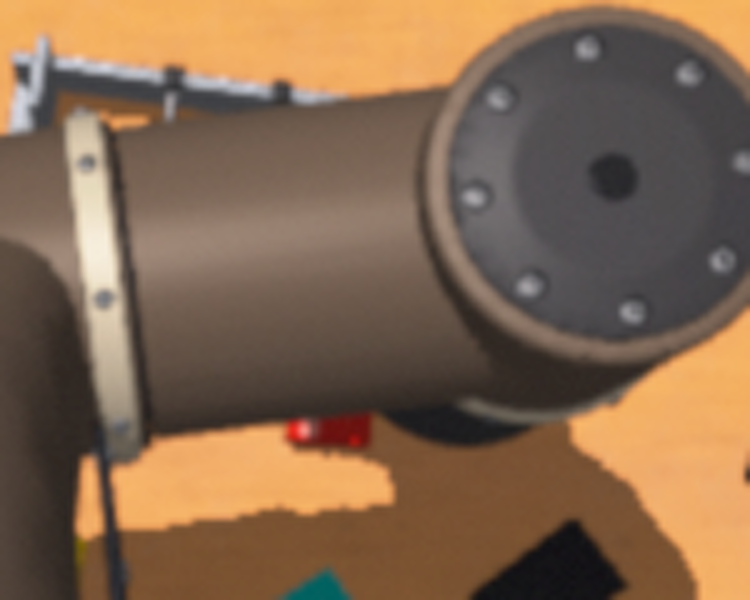

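The arm hides most of the box. Its rear edge shows at crop (288..371, 445), which is about 40 mm wide.

```bash
python3 - <<'E'
from h import *
print(rk(w("top",np.array([(288,428),(288,444),(371,447)],float)/5+[290,130],20)), rk(w("top",np.array([(288,444),(371,447)],float)/5+[290,130],5)))
for d in viewer.cut_out("side","staple_box"):
  if d["pixel"][1]<225 and d["pixel"][0]<365:
    print(d["pixel"],d["score"],rk(w("side",d["pixel"],12)))
E
```

```text
[[-130.9   36.3]
 [-138.5   35.3]
 [-134.3   -3.8]] [[-136.8   34.5]
 [-132.6   -5.2]]
[341.4, 215.3] 0.49 [[-109.5   18. ]]
```

Call:
{"op": "play_rows", "data": {
  "commands": [
    [255,0.02,0.12,0,-0.16],
    [255,0.02,0.12,0,-0.16],
    [255,0.02,0.12,0,-0.16],
    [255,0.01,0.1,0,-0.16],
    [255,0,0,0,0],
    [255,0,-0.3,0,0],
    [255,0,-0.6,0.2,0],
    [255,0,0,0.9,0]
  ]
}}

```text
t: 8.73
position: [520.8, -144.0, 36.1]
ee_rot: [0.073, 0.997, -0.0, -0.004]
ft_force: [-0.2, -0.2, 0.1]
gripper_width: 0.5
finger_force: 0.0
```

Call:
{"op": "play_rows", "data": {
  "commands": [
    [255,0,0,1,0],
    [255,-0.9,-0.9,0.2,0],
    [255,-1,-1,0,0],
    [255,-1,-1,0,0],
    [255,0,-1,0,0],
    [255,0,-1,0,0],
    [255,0,-0.5,0,0],
    [255,0,0,0,0]
  ]
}}

```text
t: 9.4
position: [437.6, -306.2, 75.3]
ee_rot: [0.074, 0.997, -0.0, 0.0]
ft_force: [0.2, -0.9, -0.3]
gripper_width: -0.2
finger_force: 0.0
```

```bash
python3 - <<'E'
from h import *
box(); o=robot.get_obs(); print(o["t"],o["position"],rk(o["position"]))
show("top","t3.png",(290,130,440,250),5)
E
```

```text
corners rack [[-74.6, 59.6], [-72.4, 47.9], [-132.0, 37.6], [-134.2, 49.2]] centre [[-103.3   48.6]] world [532.  -64.6  20. ]
9.45 [ 437.34138884 -304.84682139   75.08763114] [[-161.9 -202.9]]
```

View pics/t3.png

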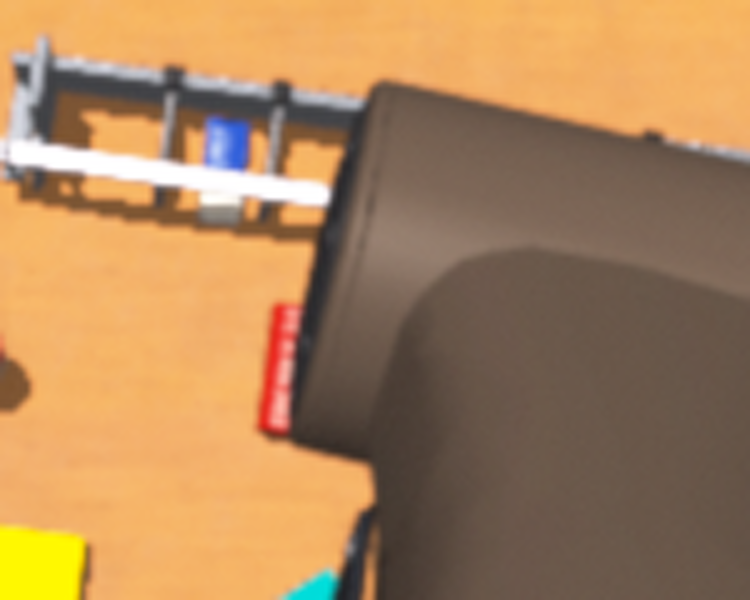

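Only the box's left edge shows, from crop (275,305) at the front to (260,430) at the rear. It looks nearly parallel to the dividers. I'll check with the side camera and these pixels.

```bash
python3 - <<'E'
from h import *
print(rk(w("top",np.array([(275,304),(259,430)],float)/5+[290,130],20)))
im=viewer.read_camera("side");
for d in viewer.cut_out("side","staple_box"):
  if d["pixel"][1]<225 and d["pixel"][0]<365:
    print(d["pixel"],d["score"],rk(w("side",d["pixel"],12)))
E
```

```text
[[ -72.4   50.3]
 [-133.8   49.8]]
[334.9, 216.1] 0.7 [[-98.4  34.5]]
```

Call:
{"op": "play_rows", "data": {
  "commands": [
    [255,0.15,1,0,0],
    [255,0.15,1,0,0],
    [255,0.15,1,0,0],
    [255,0.15,1,0,0],
    [255,0.15,1,0,0],
    [255,0.15,1,0,0],
    [255,0.15,1,0,0],
    [255,0.1,0.7,0,0]
  ]
}}

```text
t: 10.27
position: [472.5, -69.2, 75.6]
ee_rot: [0.072, 0.997, 0.0, 0.0]
ft_force: [0.3, 0.3, -0.7]
gripper_width: 0.2
finger_force: 0.0
```

Call:
{"op": "play_rows", "data": {
  "commands": [
    [255,0,0,0,0],
    [255,0,0,-0.6,0],
    [255,0,0,-0.8,0],
    [255,0,0,-0.6,0],
    [255,0,0,-0.27,0],
    [255,0,0,0,0],
    [255,0,0,0,0]
  ]
}}

```text
t: 10.85
position: [472.4, -72.0, 7.4]
ee_rot: [0.072, 0.997, -0.0, -0.0]
ft_force: [0.1, 0.1, 0.1]
gripper_width: 0.4
finger_force: 0.0
```

Call:
{"op": "play_rows", "data": {
  "commands": [
    [255,0.25,-0.04,0,0],
    [255,0.25,-0.04,0,0],
    [255,0.25,-0.04,0,0],
    [255,0.25,-0.04,0,0],
    [255,0.25,-0.03,0,0],
    [255,0.25,-0.04,0,0],
    [255,0.25,-0.04,0,0],
    [255,0,0,0,0]
  ]
}}

```text
t: 11.52
position: [526.9, -80.4, 7.2]
ee_rot: [0.073, 0.997, -0.0, 0.001]
ft_force: [1.1, -0.3, 0.0]
gripper_width: 0.0
finger_force: 0.0
```

```bash
python3 - <<'E'
from h import *
o=robot.get_obs(); print(o["t"],o["position"],rk(o["position"]))
for d in viewer.cut_out("side","staple_box")[:0]: pass
viewer.read_camera("side")
for d in viewer.cut_out("side","staple_box"):
  if d["pixel"][1]<225 and d["pixel"][0]<365:
    print(d["pixel"],d["score"],rk(w("side",d["pixel"],12)))
a=viewer.read_camera("top")[130:250,290:440]; b=viewer.read_camera("side")[170:260,260:380]
z=lambda i:cv2.resize(i,(400,int(400*i.shape[0]/i.shape[1])),interpolation=cv2.INTER_CUBIC)
A,B=z(a),z(b); h=min(len(A),len(B)); cv2.imwrite("pics/m4.png",np.hstack([A[:h],B[:h]]))
E
```

```text
11.5167 [526.88962831 -80.39365539   7.23306781] [[-106.    32.2]]
[324.1, 214.0] 0.59 [[-65.6  40.3]]
```

View pics/m4.png

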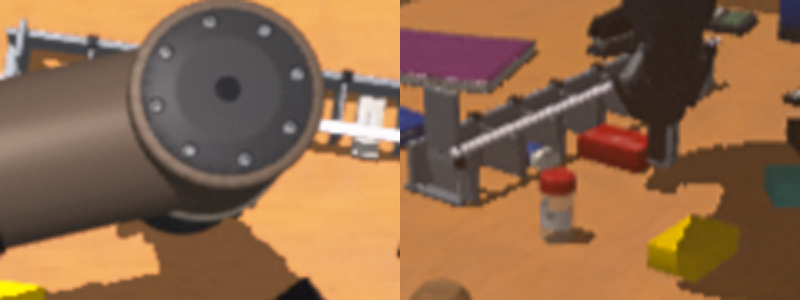

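The side half shows the red box at (580..650,125..165), upright and square to the pusher, with its nose close to the rail. I'll check it against projected model corners.

```bash
python3 - <<'E'
from h import *
P=lambda x,y,z:O+x*xv+y*yv+[0,0,z]
s=lambda q:((p("side",q)-[260,170])*400/120+[400,0]).round().tolist()
print("div1",s([P(-30,113.5,0),P(-30,113.5,35)]),"div2",s([P(-30,60.2,0),P(-30,60.2,35)]))
for y in(28,32,36,40):
  print(y,s([P(-33,y+20,0),P(-33,y+20,20),P(-95,y+20,0),P(-95,y+20,20)]))
E
```

```text
div1 [[527.0, 176.0], [527.0, 136.0]] div2 [[566.0, 157.0], [566.0, 119.0]]
28 [[577.0, 153.0], [578.0, 132.0], [637.0, 171.0], [638.0, 149.0]]
32 [[575.0, 155.0], [575.0, 133.0], [634.0, 172.0], [635.0, 150.0]]
36 [[572.0, 156.0], [572.0, 134.0], [631.0, 174.0], [632.0, 151.0]]
40 [[569.0, 158.0], [569.0, 136.0], [629.0, 175.0], [629.0, 153.0]]
```

Call:
{"op": "play_rows", "data": {
  "commands": [
    [255,0.16,-0.02,0,0],
    [255,0.16,-0.02,0,0],
    [255,0.16,-0.03,0,0],
    [255,0.16,-0.02,0,0],
    [255,0.16,-0.03,0,0],
    [255,0.16,-0.02,0,0],
    [255,0.16,-0.03,0,0],
    [255,0.16,-0.02,0,0]
  ]
}}

```text
t: 12.43
position: [563.8, -86.1, 7.1]
ee_rot: [0.073, 0.997, -0.0, -0.0]
ft_force: [-0.5, -0.2, 1.1]
gripper_width: 0.2
finger_force: 0.3
```

Call:
{"op": "play_rows", "data": {
  "commands": [
    [255,0.1,-0.01,0,0],
    [255,0.1,-0.02,0,0],
    [255,0.1,-0.01,0,0],
    [255,0.1,-0.02,0,0],
    [255,0.05,-0.01,0,0]
  ]
}}

```text
t: 12.85
position: [577.3, -88.1, 7.2]
ee_rot: [0.073, 0.997, 0.0, 0.0]
ft_force: [-0.4, 0.6, -0.3]
gripper_width: 0.0
finger_force: 0.2
```

Call:
{"op": "play_rows", "data": {
  "commands": [
    [255,0.05,-0.01,0,0],
    [255,0.05,0,0,0],
    [255,0,0,0,0]
  ]
}}

```text
t: 13.1
position: [580.1, -88.3, 7.2]
ee_rot: [0.073, 0.997, 0.0, 0.0]
ft_force: [0.5, -0.2, -0.0]
gripper_width: -0.3
finger_force: 0.0
```

Call:
{"op": "play_rows", "data": {
  "commands": [
    [255,0.04,0,0,0],
    [255,0.04,-0.01,0,0],
    [255,0,0,0,0]
  ]
}}

```text
t: 13.35
position: [581.5, -88.6, 7.0]
ee_rot: [0.073, 0.997, -0.0, -0.001]
ft_force: [-2.9, 0.4, 2.4]
gripper_width: 0.1
finger_force: 1.6
```

Call:
{"op": "play_rows", "data": {
  "commands": [
    [255,0.04,-0.01,0,0],
    [255,0.03,0,0,0],
    [255,0,0,0,0]
  ]
}}

```text
t: 13.6
position: [581.5, -88.9, 6.7]
ee_rot: [0.073, 0.997, -0.0, -0.003]
ft_force: [-8.6, 3.5, 5.9]
gripper_width: -0.3
finger_force: 4.6
```

Call:
{"op": "play_rows", "data": {
  "commands": [
    [255,-0.1,0.02,0,0],
    [255,-0.4,0.06,0,0],
    [255,-0.8,0.1,0,0],
    [255,-0.3,0,0.8,0],
    [255,0,0,1,0],
    [255,-0.8,-1,1,0],
    [255,-1,-1,0,0],
    [255,-0.5,-1,0,0]
  ]
}}

```text
t: 14.27
position: [470.6, -168.9, 88.7]
ee_rot: [0.072, 0.997, 0.0, 0.002]
ft_force: [-0.5, -0.8, -1.6]
gripper_width: -0.3
finger_force: 0.0
```

Call:
{"op": "play_rows", "data": {
  "commands": [
    [255,-0.3,-1,0,0],
    [255,-0.3,-1,0,0],
    [255,0,-1,0,0],
    [255,0,-1,0,0],
    [255,0,-1,0,0],
    [255,0,-1,0,0],
    [255,0,0,0,0],
    [255,0,0,0,0]
  ]
}}

```text
t: 14.93
position: [453.3, -350.2, 86.6]
ee_rot: [0.074, 0.997, -0.0, 0.0]
ft_force: [-0.6, -1.3, -1.3]
gripper_width: -0.1
finger_force: 0.0
```

```bash
python3 - <<'E'
from h import *
o=robot.get_obs(); print(o["t"],o["position"])
a=viewer.read_camera("top")[130:240,280:440]; b=viewer.read_camera("side")[160:270,240:400]
z=lambda i:cv2.resize(i,(400,int(400*i.shape[0]/i.shape[1])),interpolation=cv2.INTER_CUBIC)
cv2.imwrite("pics/m5.png",np.vstack([cv2.resize(np.vstack([a,b]),None,fx=2.7,fy=2.7,interpolation=cv2.INTER_CUBIC)]))
E
```

```text
14.9333 [ 453.32707979 -350.20750901   86.59684004]
```

View pics/m5.png

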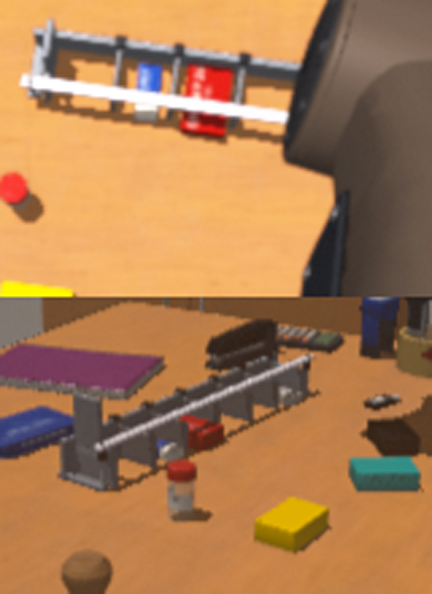

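The red box sits in the third gap at (207,100), between dividers 2 and 3, against the back wall. The eraser, at (148,90) in gap 2, has not moved.

```bash
python3 -c "
from h import *
print(workorder.job_done())"
```

```text
the job is handed in; nothing more can be done
None
```

I ran the fingertip along the rail over gaps one, two and three, pressing lightly, then pushed the staple box along the desk into the third gap. It stopped against the back wall and the job is handed in at about 15 s.

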